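# Clear the form and poise the seal over its box

### The job

Two stray round stamps are standing on the clipboard's form: put each one back, upright, in the white row tray that already holds a stamp of its own height. Then pick up the red-handled seal from the ink pad, carry it over the top of the row of cartons, and finish holding it still and upright about one centimetre above the form, centred on the red printed box and square with it (either way round), for the clerk to check before it is pressed: the program ends while the gripper is still holding the seal, and the seal must never touch the clipboard or the form. Do not bump the cartons, and leave the other things on the desk where they stand.

Things in the scene. Friction and masses are not known exactly. Their poses are not given: they have to be found in the camera images.
- board: blue clipboard with a white form, fixed to the desk, 230 mm long (its x axis) by 160 mm wide (y); flat top with the paper 5 mm above the desk; a steel clip 16 x 90 mm, 13 mm above the desk, lies across the end at +x (centre x = 104 mm). Origin: centre of its underside
- frame (a point): centre of the red printed rectangular box on the form, at paper height (5 mm above the desk); the box is 64 mm along x by 38 mm along y, its axes parallel to the board's; z up. It is on the board at x = -45 mm, y = 0. At the start a stray stamp stands on or beside it
- stray_short: loose dark-wood round hand stamp of the short size, standing on the form: 58 mm high; rubber foot 30 mm in diameter and 14 mm high, tapering up to 21 mm, above that a straight round handle 22 mm in diameter to the top with a thin brass band. About 50 g. Origin: centre of its underside, z up along the handle
- stray_tall: loose dark-wood round hand stamp of the tall size, standing on the form: 88 mm high; rubber foot 30 mm in diameter and 14 mm high, tapering up to 21 mm, above that a straight round handle 22 mm in diameter to the top with a thin brass band. About 70 g. Origin: centre of its underside, z up along the handle
- row_short: white open-topped row tray for the short stamps, fixed to the desk: 190 mm long (its x axis) by 54 mm wide (y) outside, walls 4 mm thick and 18 mm high, inner floor 4 mm above its origin. The two row trays look alike and either may be the nearer to the form: the stamp already standing in it tells which is which. Origin: centre of its underside, on the desk
- row_tall: white open-topped row tray for the tall stamps, fixed to the desk: 190 mm long (its x axis) by 54 mm wide (y) outside, walls 4 mm thick and 18 mm high, inner floor 4 mm above its origin. The two row trays look alike and either may be the nearer to the form: the stamp already standing in it tells which is which. Origin: centre of its underside, on the desk
- kept_short: a stamp just like stray_short (58 mm high), already standing in row_short, anywhere from 50 mm one side to 50 mm the other side of the row's middle; it marks that row and stays where it is. Origin: centre of its underside, z up
- kept_tall: a stamp just like stray_tall (88 mm high), already standing in row_tall, anywhere from 50 mm one side to 50 mm the other side of the row's middle; it marks that row and stays where it is. Origin: centre of its underside, z up
- seal: loose rectangular seal standing on the ink pad: rubber face and black head 52 mm (its x axis) by 26 mm (y), 22 mm high; a narrow neck to 38 mm; then an upright red bar handle 36 mm (x) by 18 mm (y) from 38 to 96 mm above its underside. About 120 g. Origin: centre of its underside (the printing face), z up
- inkpad: flat ink pad fixed to the desk, dark steel tin with red top, 110 (x) x 75 (y) x 12 mm high, its top flat. Origin: centre of its underside
- cartons: row of three paper cartons (brown, yellow, brown) standing end to end between the form and the ink pad, fixed: in all 440 mm long (its x axis), 60 mm wide (y), up to 100 mm high. Not to be touched. Origin: centre of its underside
- mug: white mug, 76 mm in diameter, 90 mm high, beyond the cartons. Bystander. Origin: centre of its underside
- bottle: small white jar with blue cap, 48 mm in diameter, 85 mm high. Bystander. Origin: centre of its underside
- stapler: grey and black stapler, 40 x 130 x 40 mm. Bystander. Origin: centre of its underside
- pencup: black pen cup, 72 mm in diameter, 100 mm high, with pens up to 145 mm. Bystander. Origin: centre of its underside
Not all that is in view belongs to the job. Leave any blue or orange look-alike of the stray_short alone.

How it is judged:
On the way, in this order (a step that is already met when the one before it is completed fails the run):
1. both stray stamps stand released in the row trays of their own height (x of stray_short in the frame of row_short between -0.085 and 0.085 m and y of stray_short in the frame of row_short between -0.02 and 0.02 m and z of stray_short in the frame of row_short between 0 and 0.01 m and angle between each of stray_short, stray_tall's own z axis and vertical below 0.12 rad and contact force between each of stray_short, stray_tall and the fingers below 0.1 N and linear speed of each of stray_short, stray_tall below 0.03 m/s and x of stray_tall in the frame of row_tall between -0.085 and 0.085 m and y of stray_tall in the frame of row_tall between -0.02 and 0.02 m and z of stray_tall in the frame of row_tall between 0 and 0.01 m), for 0.2 s.
2. the held seal passes above the cartons, its face higher than their tops (height (world z) of seal above 0.1 m and y of seal in the frame of cartons between -0.06 and 0.06 m and x of seal in the frame of cartons between -0.22 and 0.22 m and contact force between seal and the fingers above 0.5 N).
At the end, for the whole second after the job is handed in: Each stray stands upright, released, in the row of its height; the gripper holds the seal still, upright within 0.1 rad, its face 3 to 18 mm above the paper, within 8 mm of the box's centre and 0.14 rad of its long side (either way round), touching only the fingers (all of step 1 and z of seal in the frame of frame between 0.003 and 0.018 m and horizontal distance between seal and frame below 0.008 m and angle between the x axis of seal and the x axis of frame, either way round below 0.14 rad and angle between seal's own z axis and vertical below 0.1 rad and contact force between seal and the fingers above 1 N and contact force between seal and board below 0.05 N and linear speed of seal below 0.02 m/s and angular speed of seal below 0.15 rad/s); the arm keeps its last pose, push and grip.
It fails at once if the seal touches the clipboard or form (contact force between seal and board above 0.3 N).
It fails at once if the cartons are bumped (contact force between cartons and anything else above 1 N).
It fails at once if a bystander is moved more than 30 mm or tipped (distance of any of kept_short, kept_tall, mug, bottle, stapler, pencup from where it was at the start of the episode above 0.03 m or angle between any of kept_short, kept_tall, mug, bottle, stapler, pencup's own z axis and vertical above 0.4 rad).
It also fails if it takes over 72 s, if anything falls off the work surface, if the arm or the gripper's body presses on something with over 40 N, if the wrist force passes 120 N, or if a joint passes its speed limit or range.

### The arm

A 6-joint arm with a two-finger parallel gripper is mounted at the origin on the work surface. World frame = base frame: x ahead of the robot, y to its left, z up, the work surface at z = 0. Lengths are in m, angles in rad, forces in N, time in s.
With the tool pointing down it reaches from about 0.35 to 0.85 m from the base axis. Payload 8.1 kg.
Tool frame: the origin (TCP) lies on the centre line of the jaws, within the pads' length; the fingertips stand robot.tips_ahead ahead of it and the grasp point (between the pads) lies 6 mm ahead of it (robot.tips_ahead is the distance from the TCP to the fingertips, in m); z points along the fingers, y is the line along which they close (so a half turn about z gives the same grasp; the last joint's range is limited). The gripper opens to 93 mm and grips with 3 to 60 N. Pads are 15 mm wide; open, the fingers measure 128 mm over their backs; the gripper's body (75 mm by 188 mm) begins 65 mm behind the grasp point.
Start: joints at [1.022, 0.13, 1.488, -0, 1.523, -0.085], TCP at [0.268, 0.537, 0.244] pointing down, gripper open.
Joint ranges: [-2.96, 2.96], [-0.89, 2.26], [0.02, 2.5], [-1.34, 4.48], [0, 2.73], [-2.66, 2.66]. Speed limits (rad/s): [2.39, 2.39, 2.79, 3.14, 3.14, 3.14].

### API

Orientations are given as a rotation vector (axis times angle).
In Python, from plant import robot gives the robot as it stands.
- The arm moves only by the tool apply_moves, never from a script. Its arguments are lists of equal length, an entry for each row: "delta_pos": the shift along the tool's x, y, z in cm, a list of three; "twist": the turn about the tool's z in rad. A call has 1 to 8 rows; each row shifts and turns the commanded pose from where the row before left it, along the tool's axes as they then stand; what a row does not reach is not made up. A row lasts 1/8 s, in which the tool goes at most 62.5 mm and 10.7 degrees, less where a joint would pass 70% of its speed; a pose out of reach is approached as far as the arm can. A call with a gripper value outside its range is refused whole. "gripper" is the finger opening in cm, from 0 to 9.3, set as the call begins (left out, the last holds). The fingers move at their own pace and stop on an object; "squeeze" is the grip in N (left out, the last holds). Time passes only in rows, so rows that do not move let the fingers close. It gives the time, the measured TCP pose, the force, the opening and the grip force at its end, in the units of the state.
- robot.read_state(): the state, without advancing time (a new reading comes with each control period).
- robot.read_camera(name): name is "scene" or "top"; returns a dict with "frame" (480x640x3 uint8, red, green, blue), "vertical_fov" (degrees; the focal length in pixels is half the picture's height over the tangent of half this angle, whatever the lens; pixels are square), "cx", "cy" (the principal point, pixels), "R" (3x3) and "t" (3): a world point X has camera coordinates R X + t. Camera axes: x right, y down, z forward; pixel columns grow to the right and rows downward; lengths in m; the calibration is good to about 2 mm. A picture is of the moment at which its call begins. There is no depth.
- robot.close_job(): hands the job in; it is judged then, once.
The state is a dict: "t": time; "q": joint angles; "dq": joint speeds; "joint_torque": joint torques, N m; "tool_pos": TCP position; "orientation": TCP orientation; "force": force on the tool from outside, world axes, zero at the start; "wrist_torque": the same for the moment, N m; "opening": finger opening in m; "gripper_force": force on a finger pad.
Only numpy, scipy, OpenCV 4.12 (cv2) and the standard library are available. Lean on these libraries where they do the work, as an engineer would, in place of code of your own. Each camera call takes 0.05 s, during which the arm holds its last target. There are 200 camera calls.

## Working session

There is one attempt and no reset: what is moved stays moved. The work goes in short steps, Python scripts to look and compute and a tool call to move; the robot and the scene stay as the last step left them, time stands still between calls to the robot, and variables do not carry over. Pictures are saved under pics/ and viewed, at most 10 in all, crops included, and the job is handed in when it is done.

Besides the shell and the picture viewer there is one more tool, called after "Call:" as name(argument=value, ...) on one line, values as JSON. apply_moves: Moves the arm, as the interface text tells. Its arguments: {"type":"object","properties":{"delta_pos":{"type":"array"},"twist":{"type":"array"},"gripper":{"type":"number"},"squeeze":{"type":"number"}},"required":["delta_pos","twist"]}

```bash
mkdir -p pics; python3 - <<'E'
from plant import robot
import cv2,pickle
print(robot.tips_ahead); print(robot.read_state())
d={}
for n in("scene","top"):
    c=robot.read_camera(n); d[n]=c
    cv2.imwrite(f"pics/{n}0.png",c["frame"][:,:,::-1]); print(n,c["vertical_fov"],c["cx"],c["cy"],c["R"],c["t"])
pickle.dump(d,open("cam0.pkl","wb"))
E
```

```text
0.025
{'t': 0.0, 'q': array([ 1.02159673e+00,  1.31161223e-01,  1.48929448e+00,  4.80031128e-06,
        1.52302441e+00, -8.53972271e-02]), 'dq': array([ 0.00013057, -0.00051978, -0.00132928, -0.0017248 , -0.0003127 ,
        0.00013839]), 'joint_torque': array([-4.54258989e-04, -5.59854376e+01, -4.91743934e+01,  7.66578689e-02,
        3.59949586e-02, -1.16093452e-04]), 'tool_pos': array([0.26810444, 0.53616259, 0.24257905]), 'orientation': array([-7.21890364e-01, -3.05691714e+00,  2.81393239e-03]), 'force': array([-0.44013592, -0.09397621,  0.3504312 ]), 'wrist_torque': array([-0.03826379,  0.04965673, -0.00084652]), 'gripper_force': 0.0, 'opening': 0.092594175571112}
scene 53.69485638882636 322.32980580971815 237.07973308429695 [[ 0.70319467  0.7106875   0.02098901]
 [ 0.44807673 -0.42004577 -0.78916969]
 [-0.55203669  0.56434461 -0.61381647]] [-0.41445537 -0.23610815  1.50767398]
top 52.32253834316323 313.99222248277084 243.14573003160626 [[-0.00941766 -0.99988811  0.01162236]
 [-0.99415038  0.00811175 -0.1076997 ]
 [ 0.10759338 -0.01256865 -0.99411553]] [-0.01587472  0.61294602  1.21443304]
```

View pics/scene0.png

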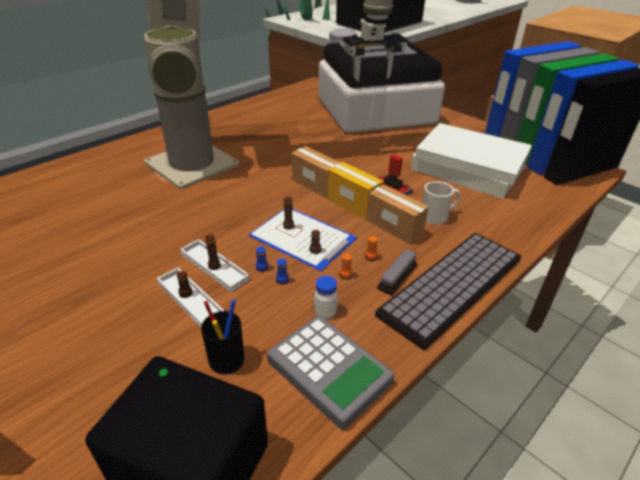

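View pics/top0.png

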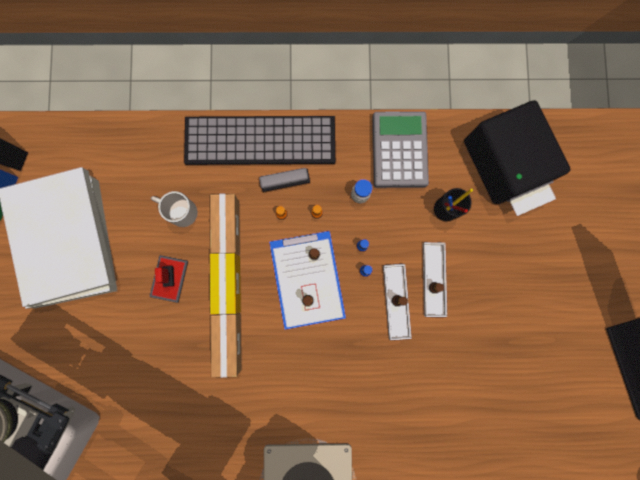

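The scene view shows the taller stray at (288,212) and the shorter at (316,240). The kept tall stamp is at (212,250) in the tray nearer the form, and the kept short one is at (184,284) in the farther tray. In the top view these are at (307,300), (314,254), (398,300) and (436,288). The blue (363,244), (366,270) and orange (281,212), (317,211) stamps are look-alikes to leave alone. I'll confirm this in one enlarged crop.

```bash
python3 - <<'E'
import cv2,pickle,numpy as np
d=pickle.load(open("cam0.pkl","rb"))
t=d["top"]["frame"][:,:,::-1]; s=d["scene"]["frame"][:,:,::-1]
a=cv2.resize(t[225:345,260:460],(800,480),interpolation=cv2.INTER_CUBIC)
cv2.imwrite("pics/ctop.png",a)
b=cv2.resize(s[185:335,150:350],(800,600),interpolation=cv2.INTER_CUBIC)
cv2.imwrite("pics/cscene.png",b)
c=np.hstack([cv2.resize(t[240:315,140:240],(400,300),interpolation=cv2.INTER_CUBIC),cv2.resize(s[140:215,340:440],(400,300),interpolation=cv2.INTER_CUBIC)])
cv2.imwrite("pics/cseal.png",c)
E
```

```text
(no output)
```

View pics/ctop.png

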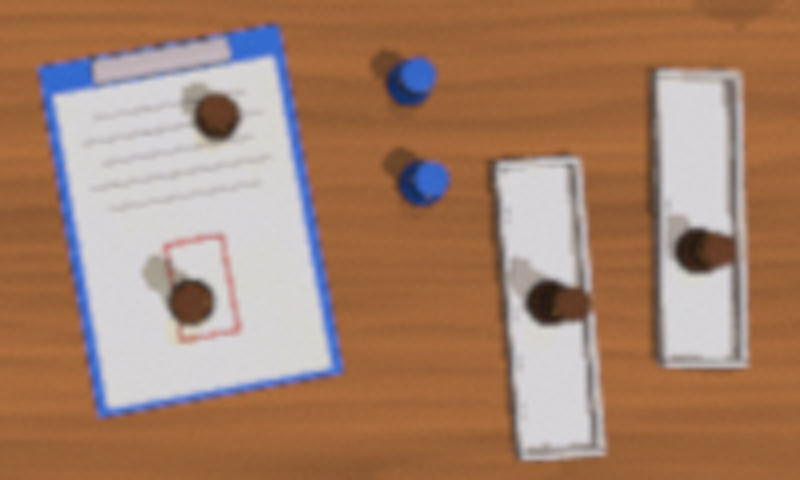

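View pics/cscene.png

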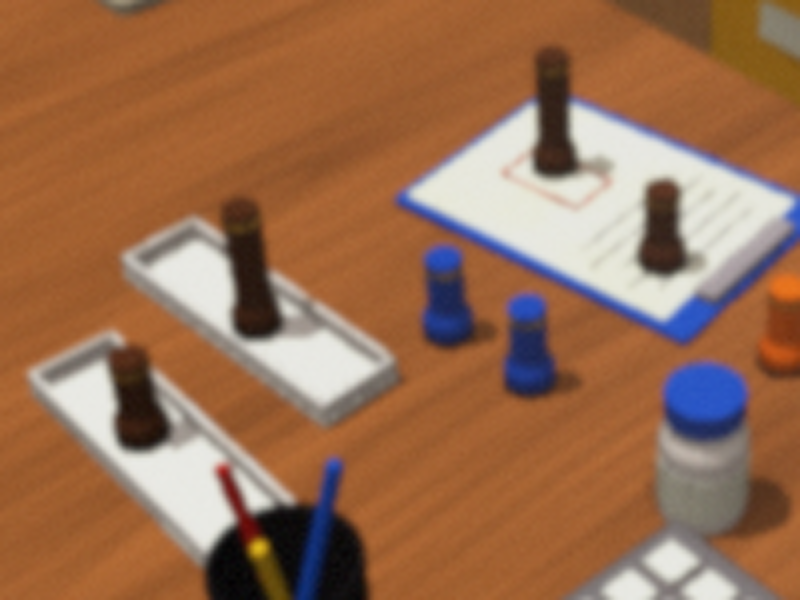

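View pics/cseal.png

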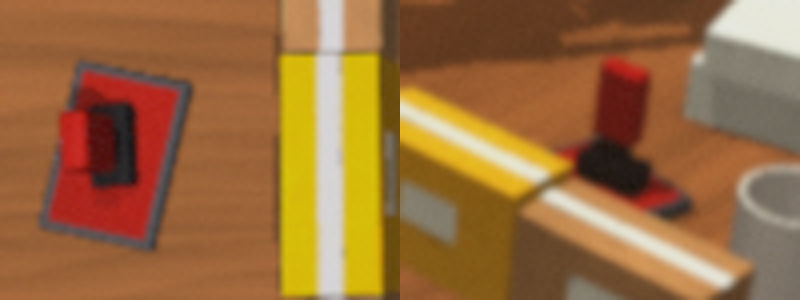

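The crop confirms it. The tall stray stands on the red box at top crop (190,300) and the short stray is near the clip at (217,116). The near tray holds the tall stamp and the far tray holds the short one. The seal's handle top is at seal crop (75,142).

```bash
cat > geo.py <<'E'
import numpy as np,pickle,cv2
d=pickle.load(open("cam0.pkl","rb"))
def K(c):
    f=240/np.tan(np.radians(c["vertical_fov"]/2)); return np.array([[f,0,c["cx"]],[0,f,c["cy"]],[0,0,1]])
def back(n,uv,z,c=None):
    c=c or d[n]; uv=np.atleast_2d(uv).astype(float)
    r=np.c_[uv,np.ones(len(uv))]@np.linalg.inv(K(c)).T@c["R"]; o=-c["R"].T@c["t"]
    return o+r*((z-o[2])/r[:,2])[:,None]
def crop(p,off,s=4): return (np.atleast_2d(p)+.5)/s-.5+np.array(off)
E
python3 - <<'E'
from geo import *
np.set_printoptions(precision=4,suppress=True)
T=lambda p,z:back("top",crop(p,(260,225)),z)[:,:2]
S=lambda p,z:back("scene",crop(p,(150,185)),z)[:,:2]
def rect(c):
    x=c[0]+c[1]-c[2]-c[3]
    return c.mean(0),np.linalg.norm(x)/2,np.linalg.norm(c[0]+c[3]-c[1]-c[2])/2,np.arctan2(x[1],x[0])
b=rect(T([(40,67),(280,26),(342,373),(100,415)],.005)); print("board",b)
print("box from board",b[0]-.045*np.array([np.cos(b[3]),np.sin(b[3])]))
print("box",rect(T([(165,243),(222,235),(241,331),(180,341)],.005)))
print("tallrow",rect(T([(495,160),(580,156),(606,453),(521,459)],.018)))
print("shortrow",rect(T([(655,70),(741,70),(748,366),(660,366)],.018)))
print("tall top",T((190,300),.093),S((552,55),.093),"base",S((555,160),.007))
print("short top",T((217,116),.063),S((662,189),.063))
print("ktall",T((572,303),.092),S((241,205),.092),"kshort",T((718,252),.062),S((128,355),.062))
C=lambda p,z:back("top",crop(p,(140,240)),z)[:,:2]
print("seal handle",rect(C([(61,112),(87,111),(88,172),(60,172)],.108)))
print("seal head",rect(C([(98,103),(135,103),(137,185),(92,187)],.034)))
print("pad",rect(C([(82,62),(191,83),(154,249),(40,225)],.012)))
# cartons: yellow top
print("carton yellow",T([(0,0)],.1)*0, C([(282,53),(383,53),(382,295),(280,295)],.1))
# seal handle segmentation
im=d["top"]["frame"].astype(int); sub=im[240:315,140:240]
m=((sub[...,0]>190)&(sub[...,1]<70)).astype(np.uint8)
print(np.argwhere(m).min(0),np.argwhere(m).max(0))
for r in sub[24:48,10:30,0]: print(*r)
c=robot=None
E
```

```text
board (array([ 0.5219, -0.0032]), np.float64(0.22803577688816629), np.float64(0.15831356560111343), np.float64(0.16616218614754744))
box from board [ 0.4775 -0.0107]
box (array([ 0.4775, -0.0103]), np.float64(0.06318548788117596), np.float64(0.03849404770375897), np.float64(0.16593836250806032))
tallrow (array([ 0.4637, -0.2329]), np.float64(0.1896380458635145), np.float64(0.05459977887220391), np.float64(0.06012312633861275))
shortrow (array([ 0.5196, -0.3315]), np.float64(0.18992897095937847), np.float64(0.05610001283694698), np.float64(-0.01577196127891335))
tall top [[ 0.4701 -0.0027]] [[ 0.4688 -0.0058]] base [[ 0.4643 -0.002 ]]
short top [[ 0.5834 -0.0203]] [[ 0.5875 -0.0242]]
ktall [[ 0.4661 -0.2326]] [[ 0.464  -0.2335]] kshort [[ 0.4963 -0.3299]] [[ 0.4974 -0.3317]]
seal handle (array([0.5315, 0.3504]), np.float64(0.03588251896024493), np.float64(0.015957786120183504), np.float64(0.024801856683887718))
seal head (array([0.533 , 0.3469]), np.float64(0.052321533146157236), np.float64(0.025775026824176605), np.float64(-0.0014749332227657638))
pad (array([0.5275, 0.3522]), np.flo
[... 1259 characters left out ...]
96 198 192 162 115 85 82 81 82 79 61 35
152 151 146 125 108 147 184 194 195 198 189 162 119 87 83 80 80 79 64 39
153 150 139 114 103 146 182 190 194 194 186 161 118 85 82 83 82 80 63 42
153 149 132 108 111 145 175 180 178 177 167 143 110 88 85 85 84 82 65 48
150 148 123 97 124 155 161 160 157 148 137 118 92 80 77 79 77 73 59 43
150 143 118 95 130 163 164 160 159 156 149 142 108 67 56 54 57 51 44 41
153 138 112 100 141 169 173 172 172 174 172 170 130 67 38 39 38 40 37 42
153 135 107 109 146 168 171 173 172 175 177 172 137 73 46 39 43 45 46 52
155 129 98 120 155 169 170 172 173 173 174 173 147 102 79 71 79 87 95 104
149 123 97 132 161 169 170 171 173 172 172 174 162 143 130 120 125 133 144 150
```

Call:
apply_moves(delta_pos=[[0,0,0],[0,0,0],[0,0,0],[0,0,0],[0,0,0]], twist=[-0.13,-0.13,-0.13,-0.134,0], gripper=6, squeeze=15)

```text
t: 0.72
tool_pos: [0.2683, 0.5364, 0.243]
orientation: [0.093, -3.14, 0.001]
force: [-0.2, -0.2, -0.6]
opening: 0.0601
gripper_force: 0.0
```

```bash
cat > go.py <<'E'
import sys,numpy as np
from scipy.spatial.transform import Rotation as Ro
from plant import robot
np.set_printoptions(precision=4,suppress=True)
s=robot.read_state(); R=Ro.from_rotvec(s["orientation"]).as_matrix()
print("t",s["t"],"tcp",s["tool_pos"],"closing yaw-90:",np.arctan2(R[1,1],R[0,1])-np.pi/2,"tilt",R[:,2],"op",s["opening"],"gf",s["gripper_force"])
p=s["tool_pos"]
for a in sys.argv[1:]:
    q=np.array([float(v) for v in a.split(",")]); print(a,"-> tool cm",R.T@(q-p)*100); p=q
E
python3 go.py 0.4695,-0.004,0.243 0.4695,-0.004,0.081
```

```text
t 0.725 tcp [0.2683 0.5364 0.243 ] closing yaw-90: 0.059384111071148826 tilt [-0.0005 -0.0009 -1.    ] op 0.06005452005497203 gf 0.0
0.4695,-0.004,0.243 -> tool cm [-16.8821 -55.1364   0.0432]
0.4695,-0.004,0.081 -> tool cm [-0.0092  0.0141 16.2   ]
```

Call:
apply_moves(delta_pos=[[-1.4,-4.6,0],[-1.4,-4.6,0],[-1.4,-4.6,0],[-1.4,-4.6,0],[-1.4,-4.6,0],[-1.4,-4.6,0],[-1.4,-4.6,0]], twist=[0,0,0,0,0,0,0])

```text
t: 1.6
tool_pos: [0.3858, 0.2196, 0.2436]
orientation: [-0.089, 3.14, 0.0]
force: [0.2, 0.2, -0.6]
opening: 0.06
gripper_force: 0.0
```

Call:
apply_moves(delta_pos=[[-1.4,-4.6,0],[-1.4,-4.6,0],[-1.4,-4.6,0],[-1.4,-4.6,0],[-1.4,-4.5,0],[0,0,0],[0,0,0]], twist=[0,0,0,0,0,0,0])

```text
t: 2.48
tool_pos: [0.4689, -0.003, 0.2434]
orientation: [0.09, -3.14, -0.001]
force: [1.0, 1.2, -0.1]
opening: 0.0599
gripper_force: 0.0
```

```bash
python3 go.py 0.4695,-0.004,0.150 0.4695,-0.004,0.081; python3 - <<'E'
from plant import robot
import cv2,numpy as np
c=robot.read_camera("top")["frame"][:,:,::-1]; s=robot.read_camera("scene")["frame"][:,:,::-1]
f=lambda a:cv2.resize(a,(400,400),interpolation=cv2.INTER_CUBIC)
cv2.imwrite("pics/a1.png",np.hstack([f(c[220:380,240:400]),f(s[100:260,200:360])]))
E
```

```text
t 2.475 tcp [ 0.4689 -0.003   0.2434] closing yaw-90: 0.057555473505801924 tilt [-0.0007  0.0005 -1.    ] op 0.05990891033646454 gf 0.0
0.4695,-0.004,0.150 -> tool cm [-0.0566 -0.1126  9.3375]
0.4695,-0.004,0.081 -> tool cm [-0.0047 -0.0039  6.9   ]
```

View pics/a1.png

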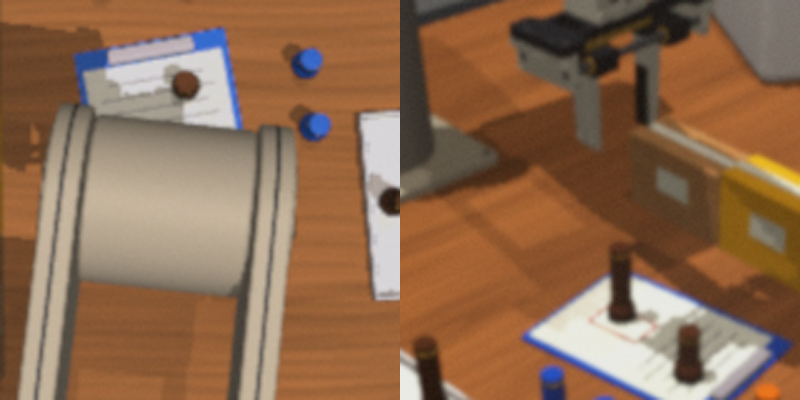

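The gripper hangs above the tall stray (at right-half pixel (622,280)) with the fingers clear. I'll descend.

Call:
apply_moves(delta_pos=[[-0.05,-0.1,4],[0,0,4],[0,0,3],[0,0,3],[0,0,2.2],[0,0,0]], twist=[0,0,0,0,0,0])

```text
t: 3.32
tool_pos: [0.468, -0.0029, 0.0799]
orientation: [0.096, -3.136, -0.001]
force: [-0.8, 0.3, -1.0]
opening: 0.06
gripper_force: 0.0
```

Call:
apply_moves(delta_pos=[[0,0,0],[0,0,0],[0,0,0],[0,0,0],[0,0,0]], twist=[0,0,0,0,0], gripper=1)

```text
t: 3.95
tool_pos: [0.4701, -0.0043, 0.082]
orientation: [-0.094, 3.14, -0.0]
force: [-1.1, 0.1, 1.9]
opening: 0.0214
gripper_force: 15.0
```

```bash
python3 go.py 0.4695,-0.004,0.201 0.5236,-0.2293,0.201
```

```text
t 3.95 tcp [ 0.4701 -0.0043  0.082 ] closing yaw-90: 0.060094258092449504 tilt [ 0.0006 -0.0001 -1.    ] op 0.02143428604578937 gf 14.990032226778567
0.4695,-0.004,0.201 -> tool cm [  0.0463   0.0355 -11.9027]
0.5236,-0.2293,0.201 -> tool cm [ -4.0471 -22.8142   0.0063]
```

Call:
apply_moves(delta_pos=[[0,0,-2],[0,0,-5],[0,0,-5],[-0.8,-4.5,0],[-0.8,-4.6,0],[-0.8,-4.6,0],[-0.8,-4.6,0],[-0.8,-4.5,0]], twist=[0,0,0,0,0,0,0,0])

```text
t: 4.95
tool_pos: [0.5235, -0.231, 0.2014]
orientation: [0.094, -3.14, -0.001]
force: [1.3, 0.5, -1.0]
opening: 0.0218
gripper_force: 15.0
```

Call:
apply_moves(delta_pos=[[0,0,0],[0,0,0],[0,0,0]], twist=[0,0,0])

```text
t: 5.32
tool_pos: [0.5233, -0.2284, 0.2015]
orientation: [0.096, -3.14, -0.001]
force: [-0.6, 0.2, -1.3]
opening: 0.0216
gripper_force: 15.0
```

```bash
python3 go.py 0.5236,-0.2293,0.0815;  python3 - <<'E'
from plant import robot
import cv2,numpy as np
s=robot.read_camera("scene")["frame"][:,:,::-1]
cv2.imwrite("pics/a2.png",cv2.resize(s[120:320,140:400],(780,600),interpolation=cv2.INTER_CUBIC))
E
```

```text
t 5.325 tcp [ 0.5233 -0.2284  0.2015] closing yaw-90: 0.06119499141323281 tilt [-0.0003  0.0004 -1.    ] op 0.021552624175790496 gf 14.986846471438184
0.5236,-0.2293,0.0815 -> tool cm [-0.0246 -0.0968 12.002 ]
```

View pics/a2.png

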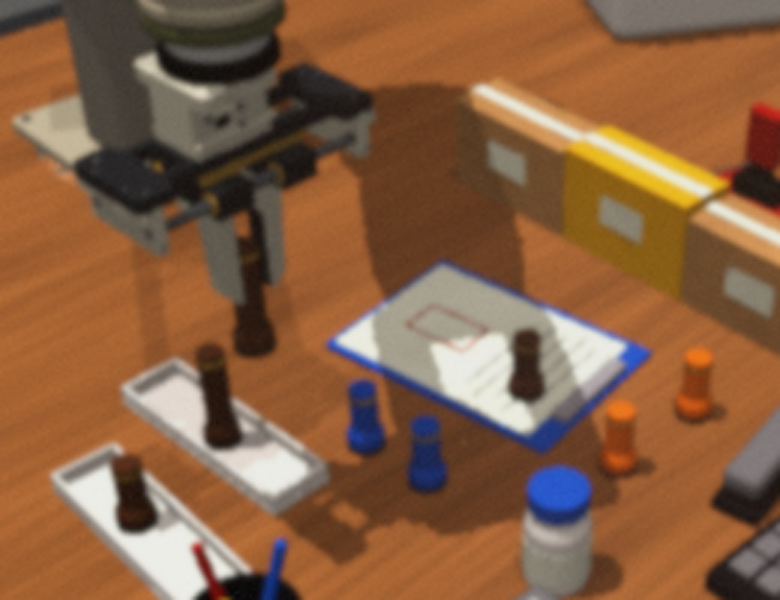

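The tall stray is held upright (foot at (255,345)), so I'll lower it into the near tray.

Call:
apply_moves(delta_pos=[[0,-0.1,4],[0,0,4],[0,0,2],[0,0,1.2],[0,0,0.7],[0,0,0],[0,0,0]], twist=[0,0,0,0,0,0,0])

```text
t: 6.25
tool_pos: [0.5242, -0.2308, 0.0838]
orientation: [-0.094, 3.139, -0.001]
force: [0.0, 0.2, -0.7]
opening: 0.0217
gripper_force: 15.0
```

Call:
apply_moves(delta_pos=[[0,0,0.1],[0,0,0],[0,0,0]], twist=[0,0,0])

```text
t: 6.62
tool_pos: [0.5236, -0.2305, 0.0818]
orientation: [-0.095, 3.14, -0.0]
force: [0.1, -0.9, -0.2]
opening: 0.0216
gripper_force: 15.0
```

Call:
apply_moves(delta_pos=[[0,0,0],[0,0,0],[0,0,0],[0,0,0]], twist=[0,0,0,0], gripper=4.5)

```text
t: 7.12
tool_pos: [0.5235, -0.2304, 0.0817]
orientation: [-0.095, 3.14, -0.0]
force: [-0.2, -0.4, 0.7]
opening: 0.0451
gripper_force: 0.0
```

```bash
python3 go.py 0.5236,-0.2293,0.201 0.585,-0.022,0.201 0.585,-0.022,0.055
```

```text
t 7.125 tcp [ 0.5235 -0.2304  0.0817] closing yaw-90: 0.06020356029779661 tilt [ 0. -0. -1.] op 0.045091132507009475 gf 0.0
0.5236,-0.2293,0.201 -> tool cm [ -0.0141   0.1099 -11.9338]
0.585,-0.022,0.201 -> tool cm [-7.3761 20.323  -0.0002]
0.585,-0.022,0.055 -> tool cm [ 0.0006  0.0004 14.6   ]
```

Call:
apply_moves(delta_pos=[[0,0,-3],[0,0,-5],[0,0,-4],[-1.5,4.1,0],[-1.5,4.1,0],[-1.5,4.1,0],[-1.5,4.1,0],[-1.4,4.0,0]], twist=[0,0,0,0,0,0,0,0])

```text
t: 8.12
tool_pos: [0.5854, -0.0209, 0.2017]
orientation: [-0.095, 3.14, -0.0]
force: [1.0, -0.2, -0.5]
opening: 0.045
gripper_force: 0.0
```

Call:
apply_moves(delta_pos=[[0,0,0],[0,0,0],[0,0,0]], twist=[0,0,0], gripper=6)

```text
t: 8.5
tool_pos: [0.5849, -0.0234, 0.2016]
orientation: [0.093, -3.14, 0.0]
force: [0.2, 0.0, 0.2]
opening: 0.0599
gripper_force: 0.0
```

```bash
python3 go.py 0.585,-0.022,0.055;  python3 - <<'E'
from plant import robot
import cv2,numpy as np
s=robot.read_camera("scene")["frame"][:,:,::-1]
cv2.imwrite("pics/a3.png",cv2.resize(s[120:320,140:400],(780,600),interpolation=cv2.INTER_CUBIC))
E
```

```text
t 8.5 tcp [ 0.5849 -0.0234  0.2016] closing yaw-90: 0.05893695444453351 tilt [-0.0002 -0.0003 -1.    ] op 0.059879041510716005 gf 0.0
0.585,-0.022,0.055 -> tool cm [-0.0237  0.1467 14.6562]
```

View pics/a3.png

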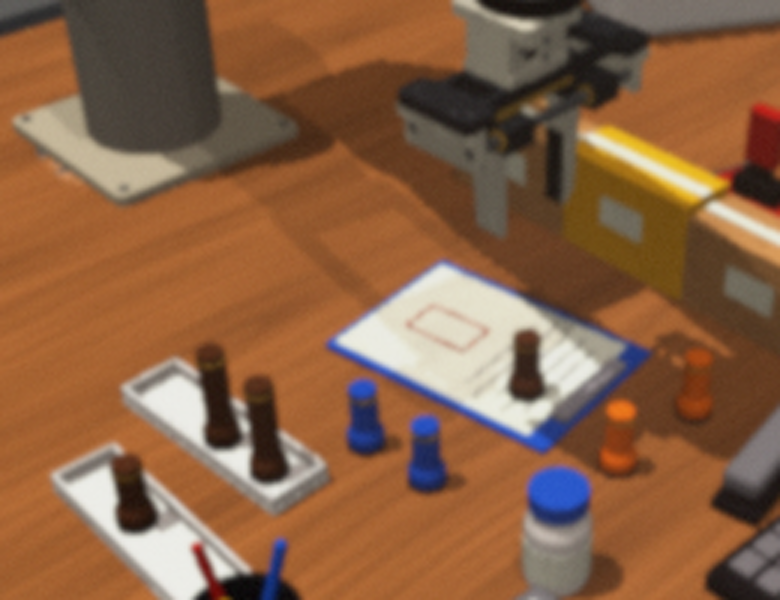

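The tall stray stands upright in the near tray at (265,430). The short stray is at (525,365) with the gripper above it.

Call:
apply_moves(delta_pos=[[0,0.1,4],[0,0,4],[0,0,3],[0,0,2],[0,0,1.6],[0,0,0],[0,0,0]], twist=[0,0,0,0,0,0,0])

```text
t: 9.43
tool_pos: [0.5859, -0.0215, 0.0568]
orientation: [-0.094, 3.138, -0.0]
force: [0.4, -0.4, -0.2]
opening: 0.06
gripper_force: 0.0
```

Call:
apply_moves(delta_pos=[[0,0,0],[0,0,0],[0,0,0],[0,0,0],[0,0,0]], twist=[0,0,0,0,0], gripper=1)

```text
t: 10.05
tool_pos: [0.5851, -0.0213, 0.0557]
orientation: [-0.095, 3.14, 0.0]
force: [-0.2, 0.0, 0.9]
opening: 0.0216
gripper_force: 15.0
```

```bash
python3 go.py 0.585,-0.022,0.196 0.565,-0.332,0.196 0.565,-0.332,0.055
```

```text
t 10.05 tcp [ 0.5851 -0.0213  0.0557] closing yaw-90: 0.06022242910980857 tilt [ 0.0001  0.     -1.    ] op 0.021583205921143166 gf 14.994250028394163
0.585,-0.022,0.196 -> tool cm [  0.0089  -0.0679 -14.0327]
0.565,-0.332,0.196 -> tool cm [  3.8621 -30.8234  -0.0005]
0.565,-0.332,0.055 -> tool cm [ 0.0008 -0.0001 14.1   ]
```

Call:
apply_moves(delta_pos=[[0,0,-3],[0,0,-5],[0,0,-4],[0,0,-2],[0.6,-5,0],[0.6,-5.2,0],[0.7,-5.2,0],[0.7,-5.2,0]], twist=[0,0,0,0,0,0,0,0])

```text
t: 11.05
tool_pos: [0.5706, -0.2298, 0.1942]
orientation: [0.095, -3.138, -0.002]
force: [0.6, 0.6, -0.2]
opening: 0.0215
gripper_force: 15.0
```

Call:
apply_moves(delta_pos=[[0.6,-5.2,0],[0.6,-5,0],[0,0,0],[0,0,0],[0,0,0]], twist=[0.04,0.03,0,0,0])

```text
t: 11.68
tool_pos: [0.5638, -0.3294, 0.1951]
orientation: [-0.013, -3.141, -0.001]
force: [0.2, 0.7, -1.1]
opening: 0.0215
gripper_force: 15.0
```

```bash
python3 go.py 0.565,-0.332,0.055;  python3 - <<'E'
from plant import robot
import cv2,numpy as np
s=robot.read_camera("scene")["frame"][:,:,::-1]
cv2.imwrite("pics/a4.png",cv2.resize(s[120:320,140:400],(780,600),interpolation=cv2.INTER_CUBIC))
E
```

```text
t 11.675 tcp [ 0.5638 -0.3294  0.1951] closing yaw-90: -0.008203647809237324 tilt [-0.0006  0.0008 -1.    ] op 0.021511213038182257 gf 14.993576089000271
0.565,-0.332,0.055 -> tool cm [-0.1282 -0.265  14.014 ]
```

View pics/a4.png

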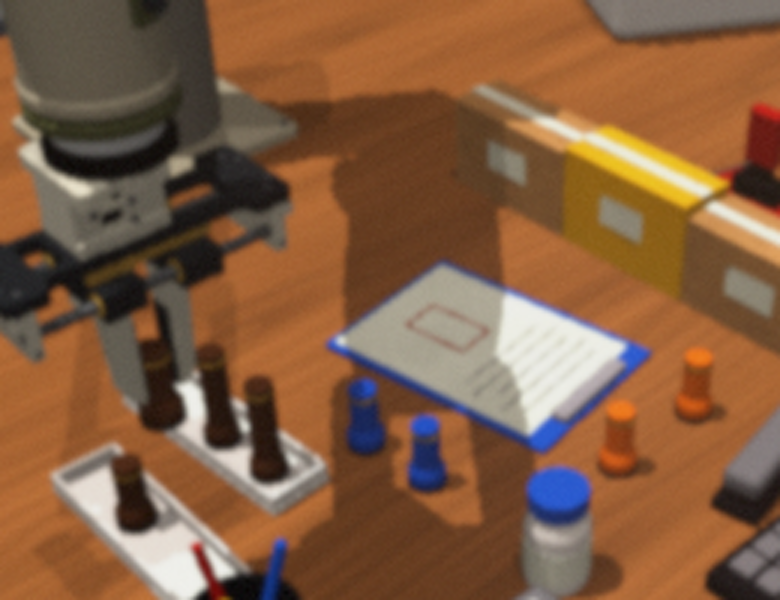

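The short stray is held upright at (160,400). I'll lower it into the far tray.

Call:
apply_moves(delta_pos=[[-0.1,-0.2,4],[0,0,4],[0,0,3],[0,0,2],[0,0,1],[0,0,0],[0,0,0]], twist=[0,0,0,0,0,0,0])

```text
t: 12.6
tool_pos: [0.5654, -0.3334, 0.0571]
orientation: [0.015, 3.14, -0.002]
force: [0.4, 0.3, -0.8]
opening: 0.0215
gripper_force: 15.0
```

Call:
apply_moves(delta_pos=[[0,0,0],[0,0,0]], twist=[0,0])

```text
t: 12.85
tool_pos: [0.5649, -0.3332, 0.0562]
orientation: [0.016, 3.141, -0.001]
force: [-1.2, -0.6, -1.3]
opening: 0.0213
gripper_force: 15.0
```

```bash
python3 go.py 0.565,-0.332,0.055
```

```text
t 12.85 tcp [ 0.5649 -0.3332  0.0562] closing yaw-90: -0.009895031914847197 tilt [ 0.0007 -0.0005 -1.    ] op 0.021275694434838965 gf 14.999779002500873
0.565,-0.332,0.055 -> tool cm [-0.0132  0.1172  0.1247]
```

Call:
apply_moves(delta_pos=[[0,0,0.1],[0,0,0],[0,0,0]], twist=[0,0,0])

```text
t: 13.22
tool_pos: [0.5645, -0.3329, 0.0545]
orientation: [-0.015, -3.141, -0.0]
force: [0.5, -0.8, -0.9]
opening: 0.0216
gripper_force: 15.0
```

Call:
apply_moves(delta_pos=[[0,0,0],[0,0,0],[0,0,0],[0,0,-4],[0,0,-5],[0,0,-5],[0,0,-4],[0,0,0]], twist=[0,0,0,0,0,0,0,0], gripper=4.5)

```text
t: 14.22
tool_pos: [0.5666, -0.3342, 0.2402]
orientation: [0.015, 3.134, -0.008]
force: [0.8, -0.4, 0.4]
opening: 0.0452
gripper_force: 0.0
```

```bash
python3 go.py 0.532,0.3495,0.24
```

```text
t 14.225 tcp [ 0.5666 -0.3342  0.2402] closing yaw-90: -0.009802690513877277 tilt [ 0.007  -0.0049 -1.    ] op 0.04515690484832924 gf 0.0
0.532,0.3495,0.24 -> tool cm [ 4.1251 68.3367 -0.3409]
```

Call:
apply_moves(delta_pos=[[0.3,4.9,0],[0.3,4.9,0],[0.3,4.9,0],[0.3,4.9,0],[0.3,4.9,0],[0.3,4.9,0],[0.3,4.9,0],[0.3,4.9,0]], twist=[0,0,0,0,0,0,0,0])

```text
t: 15.22
tool_pos: [0.5436, 0.0608, 0.2333]
orientation: [-0.016, -3.14, 0.0]
force: [1.4, -0.9, -0.2]
opening: 0.045
gripper_force: 0.0
```

Call:
apply_moves(delta_pos=[[0.3,4.9,0],[0.3,4.9,0],[0.3,4.9,0],[0.3,4.9,0],[0.3,4.9,0],[0.2,4.6,0],[0,0,0],[0,0,0]], twist=[-0.025,0,0,0,0,0,0,0])

```text
t: 16.23
tool_pos: [0.5238, 0.3496, 0.2333]
orientation: [0.025, -3.14, 0.002]
force: [-0.3, -0.5, -0.7]
opening: 0.0451
gripper_force: 0.0
```

```bash
python3 go.py 0.532,0.3495,0.24 0.532,0.3495,0.089;  python3 - <<'E'
from plant import robot
from geo import *
c=robot.read_camera("top"); pickle.dump(c,open("cam1.pkl","wb"))
im=c["frame"].astype(int)
np.set_printoptions(precision=4,suppress=True)
hsv=cv2.cvtColor(c["frame"],cv2.COLOR_RGB2HSV)
# dark stamps: compare expected top pixels
for nm,p in(("tall",(.5236,-.230,.092)),("short",(.565,-.333,.062)),("kt",(.465,-.233,.092)),("ks",(.4968,-.331,.062))):
    x=K(c)@(c["R"]@np.array(p)+c["t"]); u,v=x[:2]/x[2]; a=im[int(v)-8:int(v)+9,int(u)-8:int(u)+9]
    m=(a[...,0]>70)&(a[...,0]<140)&(a[...,2]<60)
    yy,xx=np.nonzero(m); print(nm,u,v,m.sum(),im[int(v),int(u)],back("top",(int(u)-8+xx.mean(),int(v)-8+yy.mean()),p[2]) if m.sum() else None)
E
```

```text
t 16.225 tcp [0.5238 0.3496 0.2333] closing yaw-90: 0.01572821716433781 tilt [-0.0016 -0.0014 -1.    ] op 0.045110548276459786 gf 0.0
0.532,0.3495,0.24 -> tool cm [-0.8186 -0.0221 -0.6698]
0.532,0.3495,0.089 -> tool cm [-0.0243  0.0209 15.1   ]
tall 400.8788676398472 276.4703305019596 54 [101  61  39] [[ 0.5207 -0.2276  0.092 ]]
short 439.36408229365566 259.94520601221785 49 [106  63  41] [[ 0.5654 -0.3302  0.062 ]]
kt 402.8175353869591 300.84257521335 56 [100  59  37] [[ 0.4653 -0.2304  0.092 ]]
ks 439.578780724219 287.421598788911 56 [106  65  41] [[ 0.4968 -0.3278  0.062 ]]
```

Both strays stand in their trays (top view, about (401,276) and (439,260)). Now the seal.

Call:
apply_moves(delta_pos=[[-0.8,0,3],[0,0,4],[0,0,3],[0,0,2.3],[0,0,2],[0,0,0],[0,0,0]], twist=[0,0,0,0,0,0,0])

```text
t: 17.15
tool_pos: [0.533, 0.3502, 0.0927]
orientation: [-0.023, 3.14, 0.001]
force: [0.8, 0.1, 0.8]
opening: 0.0449
gripper_force: 0.0
```

Call:
apply_moves(delta_pos=[[0,0,0],[0,0,0],[0,0,0],[0,0,0],[0,0,0],[0,0,0]], twist=[0,0,0,0,0,0], gripper=0.8, squeeze=30)

```text
t: 17.9
tool_pos: [0.5325, 0.3504, 0.0921]
orientation: [-0.024, 3.141, 0.001]
force: [-1.1, -0.8, 4.2]
opening: 0.0179
gripper_force: 29.7
```

```bash
python3 go.py 0.532,0.3495,0.26 0.4775,-0.0105,0.26
```

```text
t 17.9 tcp [0.5325 0.3504 0.0921] closing yaw-90: 0.015264871692141302 tilt [ 0.0006  0.0004 -1.    ] op 0.017890575889049565 gf 29.67570126056671
0.532,0.3495,0.26 -> tool cm [  0.0377  -0.0862 -16.7936]
0.4775,-0.0105,0.26 -> tool cm [  5.9989 -35.9126  -0.0173]
```

Call:
apply_moves(delta_pos=[[0,0,-2],[0,0,-4],[0,0,-5],[0,0,-5],[0,0,0]], twist=[0,0,0,0,0])

```text
t: 18.52
tool_pos: [0.5346, 0.3515, 0.2592]
orientation: [-0.024, 3.132, 0.008]
force: [0.2, 1.5, -1.4]
opening: 0.0181
gripper_force: 29.7
```

Call:
apply_moves(delta_pos=[[0.7,-4,0],[0.7,-4,0],[0.7,-4,0],[0.7,-4,0],[0.7,-4,0],[0.7,-4,0],[0.7,-4,0],[0.6,-4,0]], twist=[0,0,0,0,0,0,0,0])

```text
t: 19.52
tool_pos: [0.4811, 0.0282, 0.2511]
orientation: [0.024, -3.14, 0.0]
force: [0.9, -0.0, -1.7]
opening: 0.0176
gripper_force: 29.7
```

Call:
apply_moves(delta_pos=[[0.5,-3.9,0],[0,0,0],[0,0,0],[0,0,0],[0,0,0]], twist=[0,-0.075,-0.075,0,0])

```text
t: 20.15
tool_pos: [0.4774, -0.0095, 0.2513]
orientation: [0.257, -3.13, -0.0]
force: [-0.6, -0.2, -0.8]
opening: 0.0178
gripper_force: 29.7
```

```bash
python3 go.py 0.4775,-0.0105,0.14
```

```text
t 20.15 tcp [ 0.4774 -0.0095  0.2513] closing yaw-90: 0.16368738985929365 tilt [-0.0007  0.0001 -1.    ] op 0.01783612083489694 gf 29.674429893493652
0.4775,-0.0105,0.14 -> tool cm [ 0.0008 -0.0973 11.1337]
```

Call:
apply_moves(delta_pos=[[0,-0.1,4],[0,0,4],[0,0,3],[0,0,2],[0,0,0],[0,0,0],[0,0,0]], twist=[0,0,0,0,0,0,0])

```text
t: 21.02
tool_pos: [0.4789, -0.0107, 0.1231]
orientation: [-0.259, 3.129, -0.001]
force: [0.4, -0.8, -0.7]
opening: 0.0177
gripper_force: 29.7
```

```bash
python3 go.py 0.4775,-0.0105,0.096;  python3 - <<'E'
from plant import robot
from geo import *
from scipy.spatial.transform import Rotation as Ro
c=robot.read_camera("scene"); pickle.dump(c,open("cam2.pkl","wb"))
st=robot.read_state(); p=st["tool_pos"]; R=Ro.from_rotvec(st["orientation"]).as_matrix(); y=np.arctan2(R[1,1],R[0,1])-np.pi/2
proj=lambda X:(lambda q:q[:,:2]/q[:,2:])((np.atleast_2d(X)@c["R"].T+c["t"])@K(c).T)
Rz=Ro.from_euler("z",y).as_matrix(); o=p-[0,0,.080]
def rect(lx,ly,z): return proj(o+np.array([[sx*lx/2,sy*ly/2,z] for sx,sy in((-1,-1),(1,-1),(1,1),(-1,1))])@Rz.T)
box=proj(np.array([.4775,-.0105,.005])+np.array([[sx*.032,sy*.019,0] for sx,sy in((-1,-1),(1,-1),(1,1),(-1,1))])@Ro.from_euler("z",.166).as_matrix().T)
u0,v0=proj(o+[0,0,.03])[0]; u0,v0=int(u0)-40,int(v0)-30
im=cv2.resize(c["frame"][v0:v0+60,u0:u0+80,::-1],None,fx=10,fy=10,interpolation=cv2.INTER_CUBIC)
for r,col in((rect(.052,.026,0),(0,255,0)),(rect(.052,.026,.022),(0,255,0)),(rect(.036,.018,.038),(255,255,0)),(box,(255,0,255))):
    cv2.polylines(im,[((r-[u0,v0]+.5)*10-.5).astype(int)],True,col,1)
cv2.imwrite("pics/a5.png",im); print(u0,v0,box)
E
```

```text
t 21.025 tcp [ 0.4789 -0.0107  0.1231] closing yaw-90: 0.16501159999692594 tilt [ 0.0023 -0.0003 -1.    ] op 0.017692901011229428 gf 29.67453271150589
0.4775,-0.0105,0.096 -> tool cm [0.1359 0.0474 2.7068]
248 177 [[275.15438693 227.75589085]
 [294.39284912 236.88798476]
 [303.49534339 229.75598911]
 [284.4238898  220.96526381]]
```

View pics/a5.png

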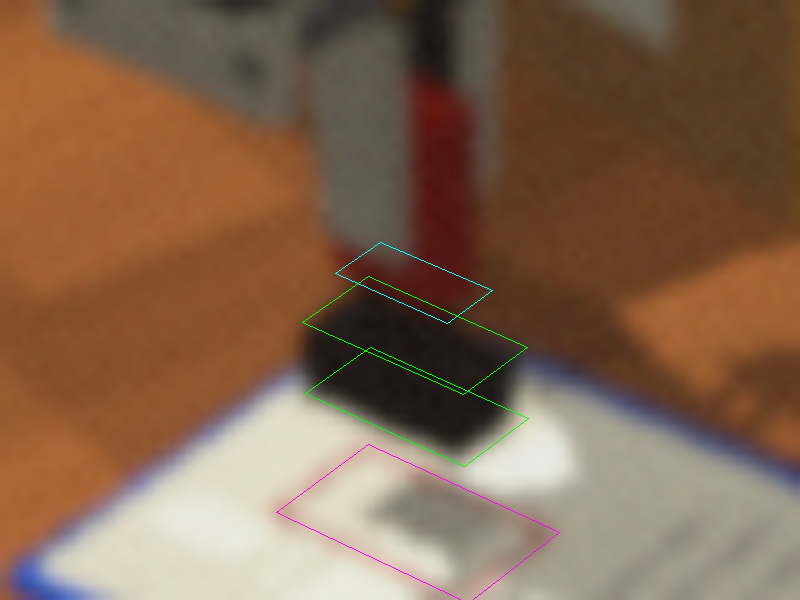

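The head appears about 1 px up and left of the model, at around (305–515, 300–450), and the printed box nearly matches the magenta overlay. I'll fit both numerically.

```bash
python3 - <<'E'
from plant import robot
from geo import *
from scipy.spatial.transform import Rotation as Ro
from scipy.optimize import minimize
np.set_printoptions(precision=4,suppress=True)
def proj(c,X): q=(np.atleast_2d(X)@c["R"].T+c["t"])@K(c).T; return q[:,:2]/q[:,2:]
def loc(x,y,z,a,P): return np.array([x,y,z])+P@Ro.from_euler("z",a).as_matrix().T
def samp(im,uv): return cv2.remap(im,uv[:,0].astype(np.float32)[None],uv[:,1].astype(np.float32)[None],cv2.INTER_LINEAR)[0]
# box: redness on edges
red=lambda f:cv2.GaussianBlur((f[...,0].astype(np.float32)-f[...,1])/(f.sum(2)+1.),(0,0),.7)
s=np.linspace(-1,1,60); o=np.ones(60); z=0*s
E_=np.vstack([np.c_[s*.032,o*.019,z],np.c_[s*.032,-o*.019,z],np.c_[o*.032,s*.019,z],np.c_[-o*.032,s*.019,z]])
a3=cv2.resize(cv2.imread("pics/a3.png")[:,:,::-1],(260,200),interpolation=cv2.INTER_AREA)
f=np.zeros((480,640,3),np.uint8); f[120:320,140:400]=a3
for n,fr in(("scene",f),("top",d["top"]["frame"]),):
    im=red(fr); c=d[n]
    cost=lambda v:-samp(im,proj(c,loc(v[0],v[1],.005,.166,E_))).mean()
    g=[(cost((x,y)),x,y) for x in np.arange(.468,.488,.0005) for y in np.arange(-.02,0,.0005)]
    print(n,"box",sorted(g)[:3])
# seal head: dark mask vs hull
c=pickle.load(open("cam2.pkl","rb")); st=robot.read_state(); p=st["tool_pos"]
Rm=Ro.from_rotvec(st["orientation"]).as_matrix(); yaw=np.arctan2(Rm[1,1],Rm[0,1])-np.pi/2
g=c["frame"].max(2).astype(np.float32)[177:237,248:328]
H=np.array([[a*.026,b*.013,h] for a in(-1,1) for b in(-1,1) for h in(0,.022)])
dark=np.clip((110-g)/70,0,1); dark[:29]=0; dark[:,:25]=0;dark[:,56:]=0
print("dark sum",dark.sum())
def cost(v):
    P=proj(c,loc(p[0]+v[0]*np.cos(yaw)-v[1]*np.sin(yaw),p[1]+v[0]*np.sin(yaw)+v[1]*np.cos(yaw),p[2]-v[2],yaw,H))-[248,177]
    m=np.zeros((480,640),np.uint8); cv2.fillConvexPoly(m,cv2.convexHull(((P+.5)*8-.5).round().astype(np.int32)),255)
    m=cv2.resize(m,(80,60),interpolation=cv2.INTER_AREA)/255.; m=cv2.GaussianBlur(m,(0,0),.9); m[:29]=0
    return ((m-dark)**2).sum()
for vy in(-.002,0,.002):
    print(vy,min((cost((x,vy,h)),x,h) for x in np.arange(-.01,.0101,.0005) for h in np.arange(.074,.087,.0005)))
E
```

```text
scene box [(np.float64(-0.03412400159870752), np.float64(0.47650000000000003), np.float64(-0.011499999999999993)), (np.float64(-0.034118108523625616), np.float64(0.47600000000000003), np.float64(-0.011499999999999993)), (np.float64(-0.034083988004123815), np.float64(0.47650000000000003), np.float64(-0.011999999999999993))]
top box [(np.float64(-0.0654852293877051), np.float64(0.47750000000000004), np.float64(-0.010499999999999992)), (np.float64(-0.06533341322079315), np.float64(0.47800000000000004), np.float64(-0.010499999999999992)), (np.float64(-0.0653015790133076), np.float64(0.47750000000000004), np.float64(-0.010999999999999992))]
dark sum 249.92859
-0.002 (np.float64(19.658114758598913), np.float64(0.0010000000000000096), np.float64(0.0745))
0 (np.float64(19.044657592844978), np.float64(-0.0014999999999999927), np.float64(0.0765))
0.002 (np.float64(18.5952061342717), np.float64(-0.002999999999999994), np.float64(0.0785))
```

Call:
apply_moves(delta_pos=[[0.1,0,1],[0,0,0.8],[0,0,0.4],[0,0,0.4],[0,0,0],[0,0,0],[0,0,0],[0,0,0]], twist=[0,0,0,0,0,0,0,0])

```text
t: 22.08
tool_pos: [0.477, -0.0108, 0.0958]
orientation: [-0.259, 3.131, -0.0]
force: [-0.3, 0.4, -1.4]
opening: 0.0177
gripper_force: 29.7
```

```bash
python3 go.py 0.478,-0.011,0.095
```

```text
t 22.075 tcp [ 0.477  -0.0108  0.0958] closing yaw-90: 0.16523204797325097 tilt [ 0.0003 -0.     -1.    ] op 0.01767550881679801 gf 29.674430787563324
0.478,-0.011,0.095 -> tool cm [-0.093  -0.0351  0.083 ]
```

Shift 1 mm in x, settle, then hand in.

Call:
apply_moves(delta_pos=[[-0.1,0,0],[0,0,0],[0,0,0],[0,0,0],[0,0,0],[0,0,0]], twist=[0,0,0,0,0,0])

```text
t: 22.82
tool_pos: [0.4779, -0.0106, 0.0956]
orientation: [-0.259, 3.131, -0.0]
force: [0.5, -0.4, -1.4]
opening: 0.0179
gripper_force: 29.7
```

```bash
python3 go.py; python3 -c "
from plant import robot
print(robot.close_job())"
```

```text
t 22.825 tcp [ 0.4779 -0.0106  0.0956] closing yaw-90: 0.16518360737885618 tilt [ 0. -0. -1.] op 0.017865392477582818 gf 29.674519300460815
the job is handed in; nothing more can be done
None
```

The job is handed in at 22.8 s with no verdict returned: both strays stand in the trays of their own height, and the seal is held upright about 1 cm above the form, an estimated 1–2 mm from the red box's centre and square with it.

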